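# Lock the print head in the service fixture with a hex key

### The arm

A 6-joint arm with a two-finger parallel gripper is mounted at the origin on the work surface. World frame = base frame: x ahead of the robot, y to its left, z up, the work surface at z = 0. Lengths are in m, angles in rad, forces in N, time in s.
With the tool pointing down it reaches from about 0.3 to 0.825 m from the base axis. Payload 5.4 kg.
Tool frame: the origin (TCP) lies midway between the tips of the shut fingers; the grasp point (between the pads) lies 19 mm behind it; x points along the fingers, y is the direction in which the jaws open and shut, and the axes are right-handed (so a half turn about x gives the same grasp; the last joint's range is limited). The gripper opens to 92 mm and grips with 3 to 60 N. Pads are 20 mm wide; open, the fingers measure 128 mm over their backs; the gripper's body (75 mm by 189 mm) begins 69 mm behind the grasp point.
Start: joints at [-1.526, 0.158, 1.597, -0, 1.386, -0.21], TCP at [0.145, -0.556, 0.215] pointing down, gripper open.
Joint ranges: [-2.91, 2.91], [-0.94, 2.29], [0.18, 2.7], [-1.29, 4.43], [0.17, 2.64], [-3, 3]. Speed limits (rad/s): [2.57, 2.57, 3.14, 3.14, 3.14, 3.14].

### API

Orientations are given as a unit quaternion [w, x, y, z].
In Python, from rig import env gives the robot as it stands.
- The arm moves only by the tool servo_tool, never from a script. Its arguments are lists of equal length, an entry for each row: "linear": the shift along the tool's x, y, z in m, a list of three; "rot": the turn, a rotation vector about the tool's x, y, z in degrees, a list of three; "grip": the closure, from 0 (fully open) to 1 (shut). In form: {"linear": [[dx, dy, dz], ...], "rot": [[ax, ay, az], ...], "grip": [grip, ...]}. A call has 1 to 10 rows; each row shifts and turns the commanded pose from where the row before left it, along the tool's axes as they then stand; what a row does not reach is not made up. A row lasts 1/10 s, in which the tool goes at most 50 mm and 8.59 degrees, less where a joint would pass 70% of its speed; a pose out of reach is approached as far as the arm can. A call is refused whole if a number of a shift passes 0.05 or a number of a turn 8.59, either way. A call with a gripper value outside its range is refused whole. The fingers move at their own pace and stop on an object; "newtons" is the grip in N (left out, the last holds). Time passes only in rows, so rows that do not move let the fingers close. It gives the time, the measured TCP pose, the force and the opening at its end, in the units of the state.
- env.observe(): the state, without advancing time (a new reading comes with each control period).
- env.camera(name): name is "scene" or "top"; returns the picture (400x640x3 uint8, red, green, blue); there is no depth.
- env.camera_params(name): a dict with "vertical_fov" (degrees; the focal length in pixels is half the picture's height over the tangent of half this angle, whatever the lens; pixels are square), "cx", "cy" (the principal point, pixels), "D" ([k1, k2, p1, p2, k3] as OpenCV has them; the pictures are not rectified), "origin" and "attitude" of the camera in the world. Camera axes: x right, y down, z forward; pixel columns grow to the right and rows downward; lengths in m; the calibration is good to about 2 mm. A picture is of the moment at which its call begins. camera_params takes no time and is no camera call.
- env.job_done(): hands the job in, once; it reports no verdict.
Trained networks look in the newest picture that a camera, given by its name, has taken for a name from the list of things; names that differ only in an ending like _2 or _b are one class to them, and where a whole thing is asked for, a point or a joint stands for the part that bears it (a point fixed in the world has none). Each returns a list of dicts, best first, with "score" (0 to 1); they miss things now and then, are a little off and sometimes report something else, mostly with a low value. They report only what shows in the picture. A call takes as long as a camera call. They do not tell look-alikes from the thing itself.
- env.trace(camera, target): "pixels" (400x640 bool, what is visible of it).
- env.place_of(camera, target): "at" ([x, y, z] in m, in the coordinates of the camera as it stood for that picture, good to about 4 mm: a listed point, or the origin of a listed thing).
The state is a dict: "clock": time; "joint_pos": joint angles; "qvel": joint speeds; "joint_torque": joint torques, N m; "eef_pos": TCP position; "orientation": TCP orientation; "wrist_force": force on the tool from outside, world axes, zero at the start; "moment": the same for the moment, N m; "opening": finger opening in m.
Only numpy, scipy, OpenCV 4.12 (cv2) and the standard library are available. Lean on these libraries where they do the work, as an engineer would, in place of code of your own. Each camera call takes 0.05 s, during which the arm holds its last target.

### The job

Clamp the print head: take the red T-handled hex key out of the tool stand, lower it into the bore of the fixture, feel for the hidden hexagon socket by pressing lightly and turning the key until it drops fully in, then turn it clockwise as far as the lock goes. The socket is sprung: never push it hard down towards its bottom, and do not force the key against the fixture. Leave the key standing upright, fully home in the lock, let go of it, and leave the black nut driver and the printed parts (green cup, orange bracket, blue gear) where they are.

Things in the scene. Friction and masses are not known exactly. Their poses are not given: they have to be found in the camera images.
- fixture: service fixture, fixed to the table: aluminium block 70 x 70 mm, 46 mm high, with a round vertical bore and a dark lead-in funnel on top (rim at 54 mm). Origin at table height on the bore's axis; z up; x points from the bore to the yellow jaw and the print head (these reach 189 mm along x, up to 75 mm high)
- bore_mouth (a point): centre of the funnel's rim, on the bore's axis, 54 mm above the table. The funnel narrows from 36.5 mm wide at the rim to 26.5 mm at 46 mm height; below that the bore stays 26.5 mm wide
- socket_top (a point): point on the bore's axis, 30 mm above the table: centre of the top face of the lock's hexagon socket, which is 22.9 mm across flats and 14 mm deep (floor at 16 mm). The direction of its flats differs every time and is NOT given by this point's axes; the key enters only within about 4 degrees of it (six positions a turn), else it rests on the top face
- key_grip (a point): red T-handled hex key: centre of its handle, a red bar 100 mm long (key's x), 26 mm wide (key's y), 24 mm high (key's z, up), centred on the shank's axis, 90 mm above the shank's lower end. Weighs 0.25 to 0.39 kg. It stands upright in one of the two holes of the grey stand; the other holds a black-handled driver
- key_tip (a point): centre of the lower end of the key's steel shank, a hexagon 22 mm across flats (25.4 mm over corners), 78 mm long below the handle, two of its flats square to the key's x. z points up along the shank. In the stand it is 8 mm above the table and must rise 42 mm to be clear
- key: the same key as a body; its origin is the centre of the shank's lower end, as key_tip
- stand: grey tool stand, fixed, 75 mm (x) by 190 mm (y), 50 mm high, with two round holes 27.5 mm wide and 42 mm deep at y = -55 and +55 mm; origin centre of its underside
- seat (a joint): how far the sprung hexagon socket has been pushed down, in m: 0 at rest (up). It gives from about 5 N, then 2 N per mm (17 N at 6 mm); its bottom is at 0.008
- cam (a joint): angle of the cam lock that carries the hexagon socket, in rad: 0 = open, as at the start (it cannot turn further anticlockwise), grows clockwise seen from above, hard stop at 1.05 = locked. It is stiff (about 0.12 N m) and stays where it is left. Turning it drives the yellow jaw about 6 mm towards the print head
- driver: nut driver, a bystander: same black T handle size as the red key (bar 100 x 26 x 24 mm), round steel shank; stands in the other hole of the tool stand. Origin at its lower end
- pot: green printed cup, 80 mm across, 75 mm high, a bystander; origin centre of its underside
- bracket: orange printed bracket, 60 x 40 x 56 mm, a bystander; origin centre of its underside
- gear: blue printed gear lying flat, 70 mm across, 24 mm high, a bystander; origin centre of its underside
There are look-alikes about, which are no part of the job. What is shaped like the key but turquoise is not meant.

How it is judged:
On the way, in this order (a step that is already met when the one before it is completed fails the run):
1. the hex key has dropped fully into the lock's socket, the lock not yet turned (z of key_tip in the frame of fixture below 0.0185 m and value of joint seat below 0.004 m and horizontal distance between key_tip and bore_mouth below 0.004 m and angle between key_tip's own z axis and vertical below 0.1 rad and value of joint cam below 0.4 rad), for 0.2 s.
2. the lock is turned clockwise to its stop with the key fully home (z of key_tip in the frame of fixture below 0.0185 m and value of joint seat below 0.004 m and horizontal distance between key_tip and bore_mouth below 0.004 m and angle between key_tip's own z axis and vertical below 0.1 rad and value of joint cam above 0.9 rad), for 0.2 s.
At the end, for the whole second after the job is handed in: The lock stands at 0.9 rad or more (stop at 1.05); the key stands released and at rest in its socket, its tip lower than 18.5 mm above the fixture's foot (floor at 16 mm), within 4 mm of the bore's axis and upright within 0.1 rad, the sprung socket pushed down less than 4 mm (all of step 2 and linear speed of key below 0.02 m/s); the robot touches nothing.
It fails at once if the sprung socket is pushed down more than 6 mm (about 17 N) (value of joint seat above 0.006 m).
It fails at once if the key is forced against the fixture's block or funnel with more than 45 N (contact force between key and fixture above 45 N).
It fails at once if a bystander is moved more than 30 mm (distance of any of driver, pot, bracket, gear from where it was at the start of the episode above 0.03 m).
It also fails if it takes over 64 s, if anything falls off the work surface, if the arm or the gripper's body presses on something with over 40 N, if the wrist force passes 120 N, or if a joint passes its speed limit or range.

## Working session

There is one attempt and no reset: what is moved stays moved. The work goes in short steps, Python scripts to look and compute and a tool call to move; the robot and the scene stay as the last step left them, time stands still between calls to the robot, and variables do not carry over. Pictures are saved under pics/ and viewed, and the job is handed in when it is done.

Besides the shell and the picture viewer there is one more tool, called as a command line: name --argument value ..., lists and objects as JSON in quotes. servo_tool: Moves the arm, as the interface text tells. Its arguments: {"type":"object","properties":{"linear":{"type":"array","items":{"type":"array","items":{"type":"number"}}},"rot":{"type":"array","items":{"type":"array","items":{"type":"number"}}},"grip":{"type":"array","items":{"type":"number"}},"newtons":{"type":"number"}},"required":["linear","rot","grip"]}

```bash
ls; mkdir -p pics; python3 - <<'E'
from rig import env
import cv2
for n in ("scene","top"):
    im=env.camera(n); cv2.imwrite(f"pics/{n}0.png",im[:,:,::-1]); print(n,env.camera_params(n))
print(env.observe())
for n in ("scene","top"):
    for t in ("key_grip","key_tip","bore_mouth","fixture","driver","stand","pot","bracket","gear"):
        print(n,t,[(round(d["score"],2),[round(float(v),4) for v in d["at"]]) for d in env.place_of(n,t)])
print(env.observe()["clock"])
E
```

```text
pics
scene {'vertical_fov': 42.881739455694415, 'cx': 316.5665389882972, 'cy': 196.79247302556422, 'D': array([-0.08874845,  0.        ,  0.        ,  0.        ,  0.        ]), 'origin': array([0.91179858, 0.74365355, 1.29332646]), 'attitude': array([-0.07725255,  0.2437038 ,  0.92254601, -0.28904906])}
top {'vertical_fov': 47.688023430105, 'cx': 326.09602181030994, 'cy': 198.18508505737807, 'D': array([-0.04964831,  0.        ,  0.        ,  0.        ,  0.        ]), 'origin': array([0.4048381 , 0.02655034, 1.48127761]), 'attitude': array([-0.03371063,  0.70859614, -0.70410028,  0.03158952])}
{'clock': 0.1, 'joint_pos': array([-1.52609916e+00,  1.58994396e-01,  1.59811685e+00,  4.03145134e-06,
        1.38620988e+00, -2.10103267e-01]), 'qvel': array([ 0.00098278,  0.00047119, -0.00237655, -0.00130132,  0.00019336,
        0.00057459]), 'joint_torque': array([-2.64794089e-04, -3.86502492e+01, -3.22960174e+01,  7.02768238e-02,
        3.39647883e-02, -5.59301589e-05]), 'eef_pos': array([ 0.14488274, -0.55585262,  0.21370741]), 'orientation': array([ 0.08923287,  0.70142773,  0.09045
[... 616 characters left out ...]
scene bracket [(0.69, [0.1582, 0.4127, 1.2942])]
scene gear [(0.58, [-0.1694, -0.2831, 1.7717]), (0.2, [0.0024, 0.1533, 1.4611])]
top key_grip [(0.55, [-0.2234, -0.1563, 1.4107]), (0.53, [0.0364, -0.0226, 1.4011])]
top key_tip [(0.86, [0.0382, -0.0122, 1.4916]), (0.69, [-0.2204, -0.1491, 1.5015])]
top bore_mouth [(0.73, [-0.1018, -0.0198, 1.4808]), (0.63, [0.1646, 0.0533, 1.4276])]
top fixture [(0.66, [0.1671, 0.0527, 1.4867])]
top driver [(0.76, [-0.2067, 0.0045, 1.4826])]
top stand [(0.62, [-0.1561, -0.0046, 1.4894])]
top pot [(0.76, [-0.4462, 0.1563, 1.4713])]
top bracket [(0.71, [-0.1564, -0.0057, 1.4859]), (0.5, [-0.4498, -0.0373, 1.4926])]
top gear [(0.9, [0.4514, 0.1024, 1.4793])]
1.0
```

View pics/scene0.png

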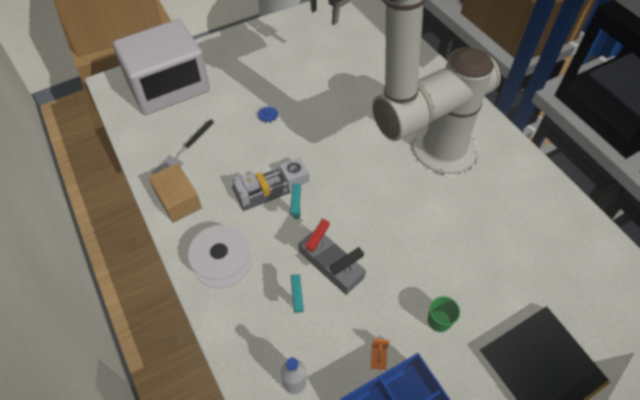

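View pics/top0.png

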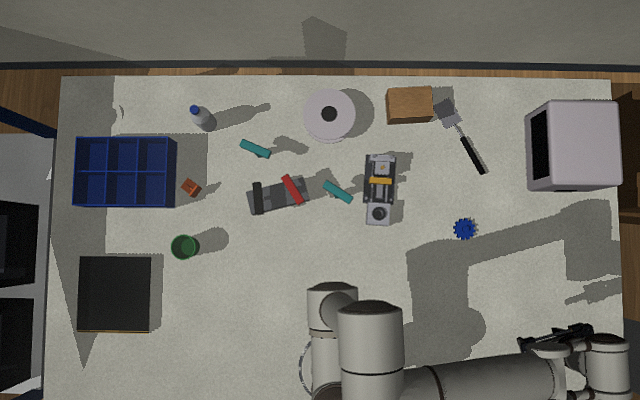

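Candidates for the key, scene / top pixel:
- red T handle: (317,235) / (292,190), in the grey stand
- turquoise look-alikes: (296,200) / (338,191) and (297,293) / (255,148)
- black driver: (347,262) / (258,197)

I choose the red one in the stand and check it in a close crop.

```bash
python3 - <<'E'
import cv2, numpy as np
s=cv2.imread("pics/scene0.png"); t=cv2.imread("pics/top0.png")
a=cv2.resize(s[140:300,220:380],(600,600),interpolation=cv2.INTER_CUBIC)
b=cv2.resize(t[140:240,240:420],(792,440),interpolation=cv2.INTER_CUBIC)
cv2.imwrite("pics/cs.png",a);cv2.imwrite("pics/ct.png",b)
E
```

```text
(no output)
```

View pics/cs.png

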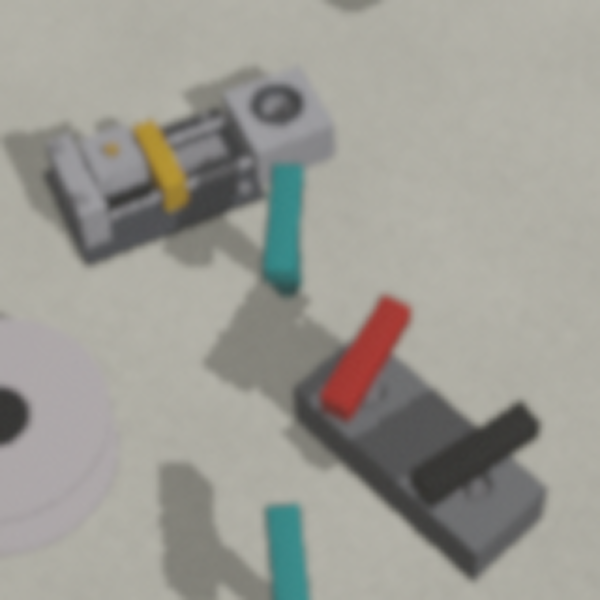

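View pics/ct.png

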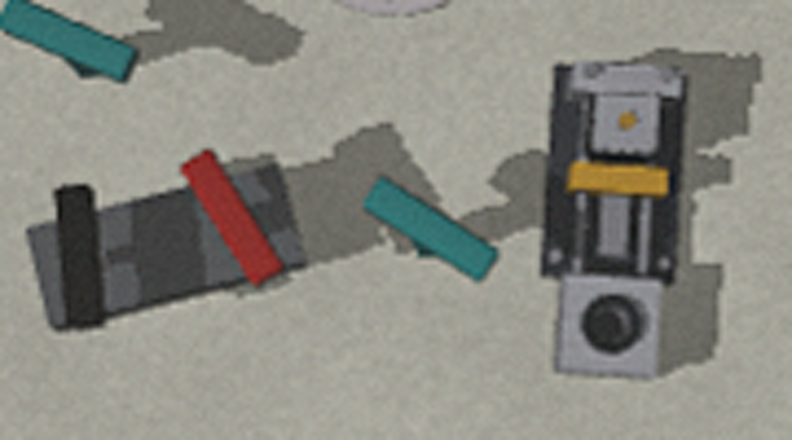

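The crops confirm that the red T handle stands in the stand, at about (292,190) in top. The funnel is at about (379,213) in top. Next I fit models for metric poses.

```bash
cat > h.py <<'E'
import numpy as np, cv2
from scipy.spatial.transform import Rotation as R
from scipy.optimize import minimize
def cam(P):
    q=P["attitude"]; Rm=R.from_quat([q[1],q[2],q[3],q[0]]).as_matrix()
    f=200/np.tan(np.radians(P["vertical_fov"]/2))
    K=np.array([[f,0,P["cx"]],[0,f,P["cy"]],[0,0,1]])
    return Rm,np.array(P["origin"]),K,np.array(P["D"])
def proj(P,X):
    Rm,o,K,D=cam(P); X=np.atleast_2d(X)
    return cv2.projectPoints((X-o)@Rm,np.zeros(3),np.zeros(3),K,D)[0].reshape(-1,2)
def ray(P,uv,z):
    Rm,o,K,D=cam(P)
    n=cv2.undistortPoints(np.array(uv,float).reshape(-1,1,2),K,D).reshape(-1,2)
    d=np.c_[n,np.ones(len(n))]@Rm.T
    return o+d*((z-o[2])/d[:,2])[:,None]
def box(x,y,yaw,L,W,z0,z1):
    c,s=np.cos(yaw),np.sin(yaw)
    return np.array([[x+c*a*L/2-s*b*W/2,y+s*a*L/2+c*b*W/2,z] for a in(-1,1) for b in(-1,1) for z in(z0,z1)])
def hullmask(uv,S=8):
    m=np.zeros((400*S//1,640*S),np.uint8) if False else None
    return cv2.convexHull(uv.astype(np.float32)).reshape(-1,2)
def softmask(uv,roi,S=6):
    x0,y0,x1,y1=roi
    h=(hullmask(uv)-[x0-.5,y0-.5])*S
    m=np.zeros(((y1-y0)*S,(x1-x0)*S),np.uint8)
    cv2.fillPoly(m,[np.round(h*16).astype(np.int32)],255,shift=4)
    return cv2.resize(m,(x1-x0,y1-y0),interpolation=cv2.INTER_AREA)/255.
def redness(im):
    im=im.astype(float); return np.clip((im[:,:,0]-(im[:,:,1]+im[:,:,2])/2)/90,0,1)
E
python3 - <<'E'
from rig import env
from h import *
Ps=env.camera_params("scene");Pt=env.camera_params("top")
for n,P in(("scene",Ps),("top",Pt)):
    Rm,o,K,D=cam(P)
    for v,l in {"scene":[([-0.0512,.2414,1.293],"g1"),([0.0001,.1016,1.3791],"g2"),([-.0618,.0073,1.4603],"g4"),([-0.063,.0609,1.5342],"tip"),([-.0698,-.0943,1.5729],"bore"),([.0798,.2179,1.4136],"driver")],
      "top":[([-0.2234,-.1563,1.4107],"g1"),([.0364,-.0226,1.4011],"g2"),([.1646,.0533,1.4276],"bore"),([.1671,.0527,1.4867],"fix"),([-.0691,0,1.4],"-")]}[n]:
        w=o+Rm@np.array(v); print(n,l,w.round(4),proj(P,w).round(1))
s=cv2.imread("pics/scene0.png")[:,:,::-1];t=cv2.imread("pics/top0.png")[:,:,::-1]
rs=(290,205,345,265);rt=(265,160,320,220)
ms=redness(s)[rs[1]:rs[3],rs[0]:rs[2]];mt=redness(t)[rt[1]:rt[3],rt[0]:rt[2]]
print(ms.sum(),mt.sum(),ms.max())
def cost(p,w=(1,1),ret=0):
    B=box(p[0],p[1],p[2],.1,.026,p[3]-.012,p[3]+.012)
    a=((softmask(proj(Ps,B)+0,rs)-ms/ms.max())**2).sum();b=((softmask(proj(Pt,B),rt)-mt/mt.max())**2).sum()
    if ret: return a,b
    return w[0]*a+w[1]*b
yx=np.argwhere(mt>.5); c=ray(Pt,[[yx[:,1].mean()+rt[0],yx[:,0].mean()+rt[1]]],.1)[0]; print(c)
for w in((1,1),(1,0),(0,1)):
  best=None
  for y0 in np.arange(0,np.pi,np.pi/6):
    r=minimize(lambda q:cost([q[0],q[1],q[2],.098] if 1 else q,w),[c[0],c[1],y0],method="Nelder-Mead",options=dict(initial_simplex=[[c[0],c[1],y0],[c[0]+.01,c[1],y0],[c[0],c[1]+.01,y0],[c[0],c[1],y0+.3]]))
    if best is None or r.fun<best.fun: best=r
  print(w,best.x.round(4),np.degrees(best.x[2]),best.fun)
E
```

```text
scene g1 [0.6876 0.2498 0.0939] [[296.5 291.6]]
scene g2 [0.562  0.1327 0.1031] [[316.6 234.3]]
scene g4 [ 0.5546 -0.0055  0.0902] [[295.  199.3]]
scene tip [ 0.5564 -0.0045 -0.0011] [[295.7 217. ]]
scene bore [ 0.4885 -0.1378  0.0558] [[294.  166.3]]
scene driver [0.53   0.238  0.0085] [[345.2 275.1]]
top g1 [0.6891 0.2556 0.0916] [[254.6 148.1]]
top g2 [ 0.5568 -0.0051  0.0881] [[337.9 190.9]]
top bore [ 0.4845 -0.1337  0.0544] [[378.2 215.1]]
top fix [ 0.4906 -0.136  -0.0044] [[376.9 214.2]]
top - [0.5335 0.1003 0.0874] [[303.8 198.2]]
476.72222222222223 396.15 1.0
[0.56034308 0.13593726 0.1       ]
(1, 1) [0.5602 0.1343 0.5775] 33.091118977930535 75.94321745909693
(1, 0) [0.5587 0.1311 0.5788] 33.1640436472089 37.36032551582724
(0, 1) [0.5611 0.1364 3.709 ] 212.5079311375833 19.214577192532786
```

```bash
python3 - <<'E'
import cv2, numpy as np
from rig import env
from h import *
Ps=env.camera_params("scene");Pt=env.camera_params("top")
s=cv2.imread("pics/scene0.png"); t=cv2.imread("pics/top0.png")
def ov(im,P,roi,k,c,yaw):
    x0,y0,x1,y1=roi
    a=cv2.resize(im[y0:y1,x0:x1],None,fx=k,fy=k,interpolation=cv2.INTER_CUBIC); b=a.copy()
    def dr(X,col):
        uv=((proj(P,X)-[x0,y0]+.5)*k); cv2.polylines(b,[np.round(uv*8).astype(int)],True,col,1,cv2.LINE_AA,3)
    th=np.linspace(0,2*np.pi,60)
    for r,z,col in((.01825,.054,(0,255,0)),(.01325,.046,(0,0,255))):
        dr(np.c_[c[0]+r*np.cos(th),c[1]+r*np.sin(th),0*th+z],col)
    B=box(c[0],c[1],yaw,.07,.07,.046,.046)[[0,2,6,4]]; dr(B,(255,0,255))
    return np.vstack([a,b]) if a.shape[1]>a.shape[0]*1.2 else np.hstack([a,b])
c=(.4865,-.1357); yaw=0
cv2.imwrite("pics/o1.png",np.vstack([ov(s,Ps,(265,150,315,190),8,c,yaw),]))
cv2.imwrite("pics/o2.png",np.vstack([ov(t,Pt,(355,190,405,230),7,c,yaw),]))
E
```

```text
(no output)
```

View pics/o1.png

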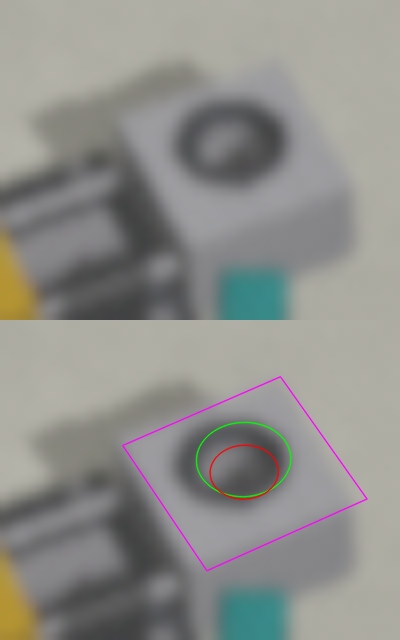

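View pics/o2.png

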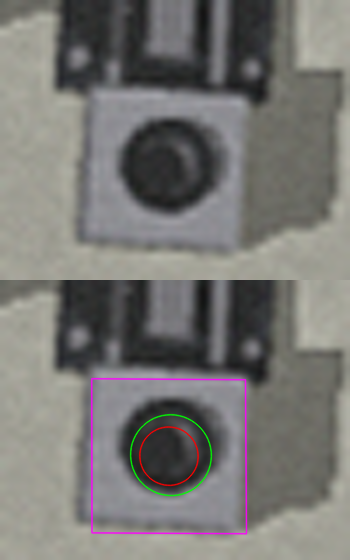

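```bash
cat >> h.py <<'E'
TH=np.linspace(0,2*np.pi,90)
def cyl(x,y,r,z0=.046,z1=.054):
    return np.vstack([np.c_[x+r*np.cos(TH),y+r*np.sin(TH),0*TH+z] for z in(z0,z1)])
def blockgrad(im,P,x,y,yaw):
    # mean directional contrast across top-face edges (inside minus outside), sub-px sampling
    g=cv2.cvtColor(im,cv2.COLOR_BGR2GRAY).astype(np.float32)
    c,s=np.cos(yaw),np.sin(yaw); tot=[]
    for ux,uy in((1,0),(-1,0),(0,1),(0,-1)):
        tt=np.linspace(-.028,.028,40)
        def line(o):
            a=ux*o+(-uy)*tt; b=uy*o+ux*tt
            X=np.c_[x+c*a-s*b,y+s*a+c*b,0*tt+.046]; uv=proj(P,X).astype(np.float32)
            return cv2.remap(g,uv[:,:1],uv[:,1:],cv2.INTER_LINEAR)[:,0]
        tot.append(np.abs(np.mean(line(.0335)-line(.0365))))
    return tot
E
python3 - <<'E'
import cv2, numpy as np
from rig import env
from h import *
for n,roi,core in(("scene",(282,160,306,182),None),("top",(365,198,394,226),None)):
    P=env.camera_params(n); im=cv2.imread(f"pics/{n}0.png")
    g=cv2.cvtColor(im,cv2.COLOR_BGR2GRAY).astype(float)[roi[1]:roi[3],roi[0]:roi[2]]
    print(n,g.min(),np.percentile(g,[10,50,90]))
    def cost(p):
        m=softmask(proj(P,cyl(p[0],p[1],p[2])),roi)
        A=np.c_[m.ravel(),np.ones(m.size)]
        s=np.linalg.lstsq(A,g.ravel(),rcond=None)
        return s[1][0]
    for r0 in(.02,.024):
        r=minimize(cost,[.4875,-.1345,r0],method="Nelder-Mead",options=dict(initial_simplex=[[.4875,-.1345,r0],[.4925,-.1345,r0],[.4875,-.1295,r0],[.4875,-.1345,r0+.003]]))
        print(n,r.x.round(4),r.fun)
    def c2(p): return -sum(np.minimum(blockgrad(im,P,*p),25))
    best=None
    for dx in np.arange(-.006,.0061,.003):
     for dy in np.arange(-.006,.0061,.003):
      for yw in(-.06,0,.06):
        v=[.4875+dx,-.1345+dy,yw]
        r=minimize(c2,v,method="Nelder-Mead",options=dict(initial_simplex=[v,np.add(v,[.003,0,0]),np.add(v,[0,.003,0]),np.add(v,[0,0,.04])]))
        if best is None or r.fun<best.fun: best=r
    print(n,"block",best.x.round(4),best.fun,np.round(blockgrad(im,P,*best.x),1))
E
```

```text
scene 67.0 [ 87. 137. 157.]
scene [ 0.49   -0.1395  0.0199] 208733.36442457043
scene [ 0.49   -0.1394  0.0199] 208575.9401044137
scene block [ 0.4913 -0.1256 -0.065 ] -42.95368576049805 [23.8  6.8  1.1 11.2]
top 31.0 [ 44.  112.5 147.9]
top [ 0.4911 -0.1353  0.0208] 780651.9425404721
top [ 0.4913 -0.1353  0.0209] 780674.5536244748
top block [ 0.4878 -0.1355 -0.0058] -93.60592651367188 [25.6 25.5 25.  18.6]
```

```bash
python3 - <<'E'
from rig import env
from h import *
q=env.observe()["orientation"]; print(R.from_quat([q[1],q[2],q[3],q[0]]).as_matrix().round(3))
E
```

```text
[[-0.     0.252 -0.968]
 [-0.    -0.968 -0.252]
 [-1.     0.     0.   ]]
```

servo_tool --linear '[[0, 0, 0], [0, 0, 0], [0, 0, 0], [0, -0.0175, -0.036], [0, -0.0175, -0.036], [0, -0.0175, -0.036], [0, -0.0175, -0.036], [0, -0.0175, -0.036], [0, -0.0175, -0.036], [0, -0.0175, -0.036]]' --rot '[[-6.15, 0, 0], [-6.15, 0, 0], [-6.15, 0, 0], [0, 0, 0], [0, 0, 0], [0, 0, 0], [0, 0, 0], [0, 0, 0], [0, 0, 0], [0, 0, 0]]' --grip '[0, 0, 0, 0, 0, 0, 0.3, 0.3, 0.3, 0.3]' --newtons 30

```text
clock: 2.0
eef_pos: [0.2899, -0.3149, 0.2148]
orientation: [0.201, 0.678, 0.201, -0.678]
wrist_force: [0.5, -0.2, 0.2]
opening: 0.0644
```

servo_tool --linear '[[0, -0.0175, -0.036], [0, -0.0175, -0.036], [0, -0.0175, -0.036], [0, -0.0175, -0.036], [0, -0.0175, -0.036], [0, -0.0175, -0.036], [0, -0.0175, -0.036], [0, -0.0175, -0.036], [0, -0.0175, -0.036], [0, -0.0175, -0.036]]' --rot '[[0, 0, 0], [0, 0, 0], [0, 0, 0], [0, 0, 0], [0, 0, 0], [0, 0, 0], [0, 0, 0], [0, 0, 0], [0, 0, 0], [0, 0, 0]]' --grip '[0.3, 0.3, 0.3, 0.3, 0.3, 0.3, 0.3, 0.3, 0.3, 0.3]'

```text
clock: 3.0
eef_pos: [0.4964, 0.0284, 0.2148]
orientation: [0.201, 0.678, 0.201, -0.678]
wrist_force: [1.1, 0.5, 0.9]
opening: 0.0644
```

servo_tool --linear '[[0, -0.018, -0.037], [0, -0.018, -0.037], [0, -0.018, -0.037], [0, 0, 0], [0, 0, 0]]' --rot '[[0, 0, 0], [0, 0, 0], [0, 0, 0], [0, 0, 0], [0, 0, 0]]' --grip '[0.3, 0.3, 0.3, 0.3, 0.3]'

```text
clock: 3.5
eef_pos: [0.5591, 0.133, 0.2142]
orientation: [-0.202, -0.677, -0.202, 0.678]
wrist_force: [-0.4, 0.3, -0.9]
opening: 0.0644
```

```bash
python3 - <<'E'
from rig import env
import cv2,numpy as np
s=env.camera("scene")[:,:,::-1];t=env.camera("top")[:,:,::-1]
cv2.imwrite("pics/s1.png",np.hstack([cv2.resize(s[120:300,230:390],(400,450)),cv2.resize(t[120:300,230:390],(400,450))]))
o=env.observe();print(o["joint_pos"],o["eef_pos"],o["clock"])
E
```

```text
[ 2.13774875e-02  1.56810667e-01  1.59882481e+00 -4.02984787e-04
  1.38627833e+00  1.01607016e+00] [0.55891479 0.13174979 0.21457931] 3.6
```

View pics/s1.png

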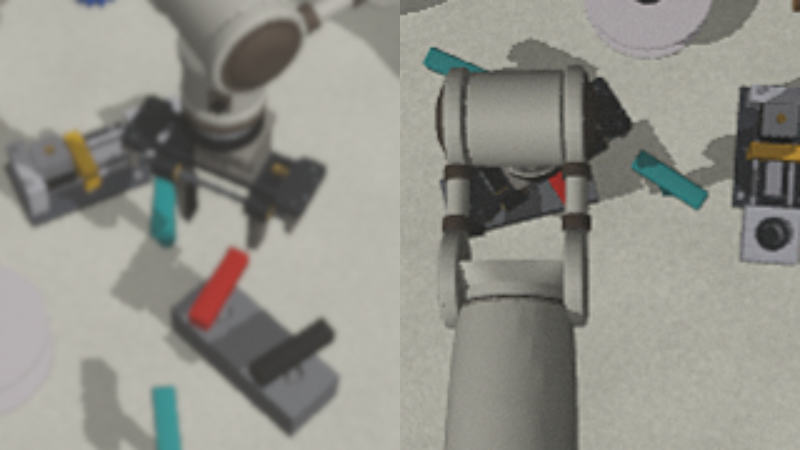

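servo_tool --linear '[[0.03, -0.0005, -0.001], [0.03, 0, 0], [0.03, 0, 0], [0.025, 0, 0], [0.015, 0, 0], [0.005, 0, 0], [0, 0, 0]]' --rot '[[0, 0, 0], [0, 0, 0], [0, 0, 0], [0, 0, 0], [0, 0, 0], [0, 0, 0], [0, 0, 0]]' --grip '[0.3, 0.3, 0.3, 0.3, 0.3, 0.3, 0.3]'

```text
clock: 4.3
eef_pos: [0.5598, 0.1329, 0.0798]
orientation: [-0.201, -0.678, -0.201, 0.678]
wrist_force: [-0.3, 0.7, -0.1]
opening: 0.064
```

```bash
python3 - <<'E'
from rig import env
import cv2,numpy as np
s=env.camera("scene")[:,:,::-1]
cv2.imwrite("pics/s2.png",cv2.resize(s[170:300,250:400],(750,600)*1))
E
```

```text
(no output)
```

View pics/s2.png

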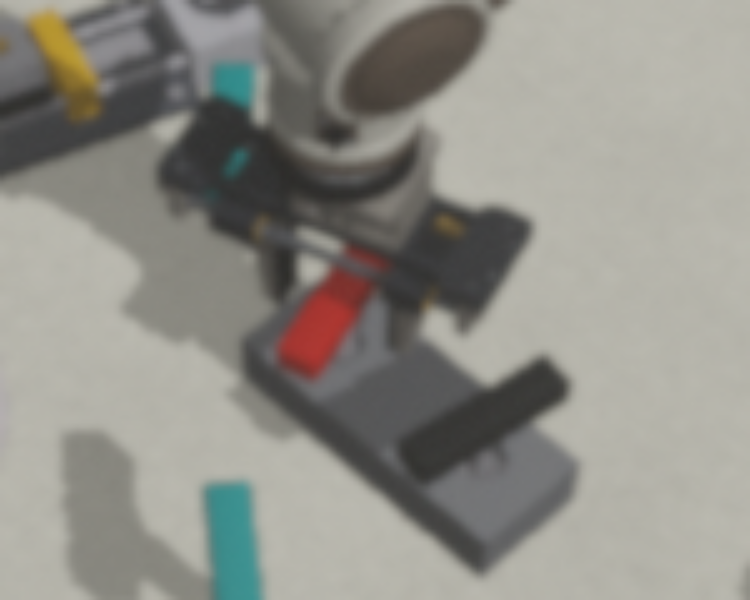

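The red bar lies between the two fingers, roughly centred at crop (330,315), and the driver is clear. I close the fingers.

servo_tool --linear '[[0, 0, 0], [0, 0, 0], [0, 0, 0], [0, 0, 0], [0, 0, 0]]' --rot '[[0, 0, 0], [0, 0, 0], [0, 0, 0], [0, 0, 0], [0, 0, 0]]' --grip '[0.6, 0.8, 0.8, 0.8, 0.8]' --newtons 30

```text
clock: 4.85
eef_pos: [0.56, 0.1335, 0.0798]
orientation: [0.201, 0.678, 0.201, -0.678]
wrist_force: [0.6, -0.2, -0.0]
opening: 0.0261
```

servo_tool --linear '[[-0.01, 0, 0], [-0.02, 0, 0], [-0.03, 0, 0], [-0.03, 0, 0], [-0.03, 0, 0], [-0.025, 0, 0], [0, 0, 0]]' --rot '[[0, 0, 0], [0, 0, 0], [0, 0, 0], [0, 0, 0], [0, 0, 0], [0, 0, 0], [0, 0, 0]]' --grip '[0.8, 0.8, 0.8, 0.8, 0.8, 0.8, 0.8]'

```text
clock: 5.55
eef_pos: [0.562, 0.1337, 0.2292]
orientation: [0.202, 0.681, 0.201, -0.675]
wrist_force: [1.1, -0.3, -2.3]
opening: 0.0258
```

```bash
python3 - <<'E'
from rig import env
import cv2,numpy as np
s=env.camera("scene")[:,:,::-1]
cv2.imwrite("pics/s3.png",cv2.resize(s[150:280,250:400],(750,600)*1))
o=env.observe();print(o["wrist_force"],o["moment"],o["eef_pos"])
E
```

```text
[ 0.38734027 -0.31262855 -3.03848157] [-0.05425022  0.04595848 -0.04922713] [0.56069447 0.13357683 0.22631942]
```

View pics/s3.png

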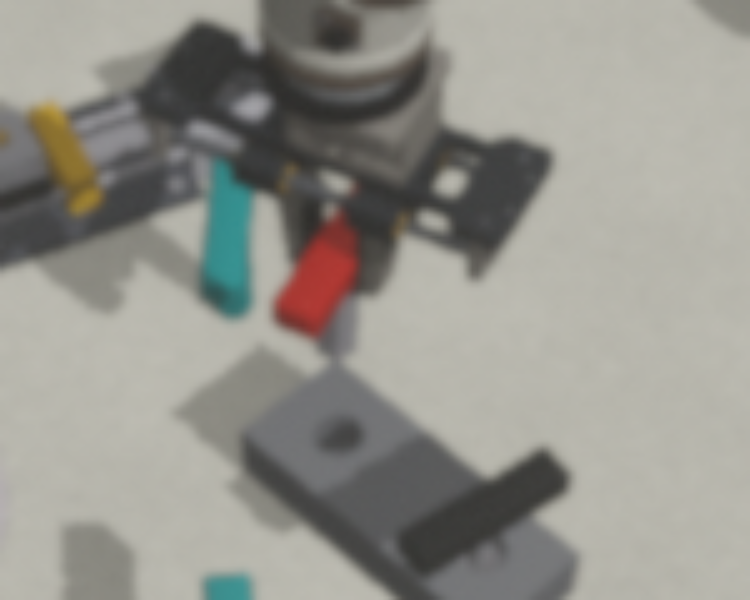

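servo_tool --linear '[[0, 0.012, 0.013], [0, 0.023, 0.025], [0, 0.024, 0.026], [0, 0.024, 0.026], [0, 0.024, 0.026], [0, 0.024, 0.026], [0, 0.024, 0.026], [0, 0.022, 0.025], [0, 0.012, 0.014], [0, 0, 0]]' --rot '[[0, 0, 0], [0, 0, 0], [0, 0, 0], [0, 0, 0], [0, 0, 0], [0, 0, 0], [0, 0, 0], [0, 0, 0], [0, 0, 0], [0, 0, 0]]' --grip '[0.8, 0.8, 0.8, 0.8, 0.8, 0.8, 0.8, 0.8, 0.8, 0.8]'

```text
clock: 6.6
eef_pos: [0.4876, -0.1392, 0.2222]
orientation: [-0.199, -0.677, -0.201, 0.679]
wrist_force: [-0.4, 0.9, -2.6]
opening: 0.026
```

servo_tool --linear '[[0.02, 0, 0], [0.02, 0, 0], [0, 0, 0], [0, 0, 0]]' --rot '[[0, 0, 0], [0, 0, 0], [0, 0, 0], [0, 0, 0]]' --grip '[0.8, 0.8, 0.8, 0.8]'

```text
clock: 7.0
eef_pos: [0.4888, -0.1367, 0.1837]
orientation: [-0.201, -0.677, -0.202, 0.678]
wrist_force: [-0.4, 0.5, -2.1]
opening: 0.0259
```

```bash
python3 - <<'E'
from rig import env
import cv2,numpy as np
s=env.camera("scene")[:,:,::-1];t=env.camera("top")[:,:,::-1]
cv2.imwrite("pics/scene4.png",s);cv2.imwrite("pics/top4.png",t)
cv2.imwrite("pics/s4.png",np.hstack([cv2.resize(s[100:220,240:340],(400,480)),cv2.resize(t[140:260,330:430],(400,480))]))
for n in("scene","top"):
  from h import *
  Rm,o,K,D=cam(env.camera_params(n))
  for k in("key_grip","key_tip","bore_mouth"): print(n,k,[(round(d["score"],2),(o+Rm@np.array(d["at"])).round(4)) for d in env.place_of(n,k)])
o=env.observe();print(o["wrist_force"],o["moment"],o["eef_pos"],o["joint_pos"],o["clock"])
E
```

```text
scene key_grip [(0.78, array([ 0.4902, -0.1366,  0.2024])), (0.59, array([0.6861, 0.2494, 0.0916])), (0.57, array([ 0.5539, -0.0057,  0.0901]))]
scene key_tip [(0.81, array([ 0.4876, -0.1392,  0.1134])), (0.77, array([ 0.556, -0.003,  0.   ]))]
scene bore_mouth [(0.98, array([ 0.4917, -0.1397,  0.0542]))]
top key_grip [(0.82, array([0.689 , 0.2551, 0.0888])), (0.54, array([ 0.5554, -0.0058,  0.0871])), (0.16, array([0.5359, 0.2419, 0.0071]))]
top key_tip [(0.7, array([0.6885, 0.2568, 0.0048])), (0.62, array([ 0.5538, -0.0059, -0.0051]))]
top bore_mouth [(0.61, array([ 0.4832, -0.1334,  0.0564]))]
[-0.06253089  0.16183211 -3.15970901] [-0.00884997 -0.00169674 -0.02801147] [ 0.48963492 -0.13796239  0.18509517] [-5.12604539e-01  9.34868686e-03  1.81521429e+00  3.43654361e-05
  1.31614467e+00  4.81395475e-01] 7.4
```

View pics/s4.png

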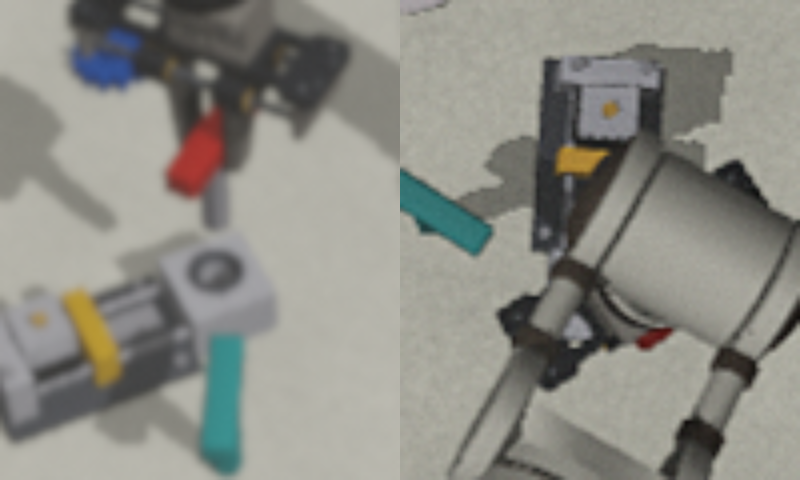

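```bash
python3 - <<'E'
from rig import env
from h import *
P=env.camera_params("scene"); im=cv2.imread("pics/scene4.png")
k=10;x0,y0,x1,y1=270,115,315,175
a=cv2.resize(im[y0:y1,x0:x1],None,fx=k,fy=k,interpolation=cv2.INTER_CUBIC);b=a.copy()
def dr(X,col,closed=True):
    uv=(proj(P,X)-[x0,y0]+.5)*k; cv2.polylines(b,[np.round(uv*8).astype(int)],closed,col,1,cv2.LINE_AA,3)
x,y=.4888,-.1392  # tcp plus scene bias guess (-.001,-.002)
yaw=-.993+np.pi/2
for xx,yy,col in((x,y,(0,255,0)),):
    B=box(xx,yy,yaw,.1,.026,.192,.216); dr(B[[0,2,6,4]],col);dr(B[[1,3,7,5]],col)
    h=np.arange(6)*np.pi/3+yaw+np.pi/6
    for z in(.114,.190): dr(np.c_[xx+.0127*np.cos(h),yy+.0127*np.sin(h),0*h+z],col)
for r,z in((.0199,.054),(.0199,.046)): dr(cyl(.49,-.1395,r,z,z)[:90],(0,0,255))
cv2.imwrite("pics/o4.png",np.hstack([a,b])[:600])
E
```

```text
(no output)
```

View pics/o4.png

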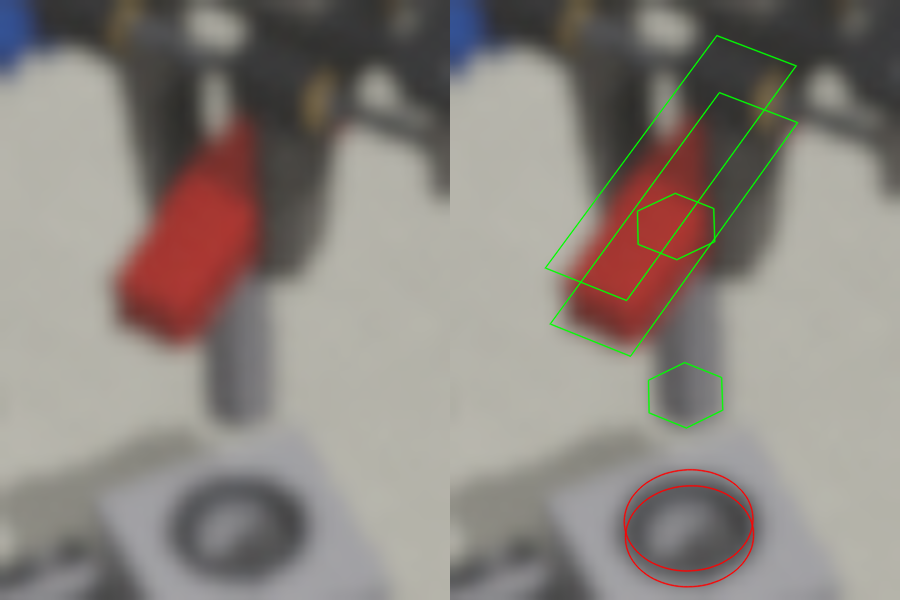

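```bash
cat > fit.py <<'E'
from h import *
def blurm(m,s): return cv2.GaussianBlur(m,(0,0),s)
def fitring(P,im,g0,roi,sig):
    g=cv2.cvtColor(im,cv2.COLOR_BGR2GRAY).astype(float)[roi[1]:roi[3],roi[0]:roi[2]]
    yy,xx=np.mgrid[roi[1]:roi[3],roi[0]:roi[2]]
    W=ray(P,np.c_[xx.ravel(),yy.ravel()],.050)[:,:2].reshape(g.shape+(2,))
    def cost(p):
        d=np.hypot(*(W-p[:2]).transpose(2,0,1))
        w=((d<.029)&(d>.014)).ravel()
        m=blurm(softmask(proj(P,cyl(p[0],p[1],p[2])),roi),sig).ravel()
        A=np.c_[m,np.ones(m.size),(xx.ravel()-roi[0])*m,(yy.ravel()-roi[1])*m][w]
        s=np.linalg.lstsq(A,g.ravel()[w],rcond=None)[0]
        r=A@s-g.ravel()[w]; return (r**2).mean()
    v=np.array([g0[0],g0[1],.022])
    r=minimize(cost,v,method="Nelder-Mead",options=dict(initial_simplex=[v,v+[.003,0,0],v+[0,.003,0],v+[0,0,.002]]))
    return r.x.round(4),r.fun
E
python3 - <<'E'
from rig import env
from fit import *
Ps=env.camera_params("scene");Pt=env.camera_params("top")
s0=cv2.imread("pics/scene0.png");t0=cv2.imread("pics/top0.png");s4=cv2.imread("pics/scene4.png")
for sg in(.6,1,1.5):
    print(sg,"scene",fitring(Ps,s0,(.49,-.138),(274,150,314,190),sg),fitring(Ps,s4,(.49,-.138),(274,150,314,190),sg),"top",fitring(Pt,t0,(.49,-.135),(360,193,400,233),sg))
# shank
P=Ps; roi=(285,143,304,162); g=cv2.cvtColor(s4,cv2.COLOR_BGR2GRAY).astype(float)[roi[1]:roi[3],roi[0]:roi[2]]
yaw=-.993+np.pi/2; h=np.arange(6)*np.pi/3+yaw+np.pi/6
def cost(p,sg):
    X=np.vstack([np.c_[p[0]+.0127*np.cos(h),p[1]+.0127*np.sin(h),0*h+z] for z in(.1145,.19)])
    m=blurm(softmask(proj(P,X),roi),sg).ravel(); A=np.c_[m,np.ones(m.size)]
    # exclude handle-red and block rows
    w=(np.mgrid[roi[1]:roi[3],roi[0]:roi[2]][0]>=146).ravel()&(np.mgrid[roi[1]:roi[3],roi[0]:roi[2]][0]<=158).ravel()&(np.mgrid[roi[1]:roi[3],roi[0]:roi[2]][1]>=288).ravel()
    s=np.linalg.lstsq(A[w],g.ravel()[w],rcond=None)[0]; return ((A[w]@s-g.ravel()[w])**2).mean()
for sg in(.8,1.2):
    v=np.array([.489,-.139]); r=minimize(cost,v,(sg,),method="Nelder-Mead",options=dict(initial_simplex=[v,v+[.003,0],v+[0,.003]])); print("shank",r.x.round(4),r.fun)
J=(proj(P,[.492,-.139,.054])-proj(P,[.49,-.139,.054]))/2,(proj(P,[.49,-.137,.054])-proj(P,[.49,-.139,.054]))/2; print("px per mm x,y",J)
E
```

```text
0.6 scene (array([ 0.4909, -0.138 ,  0.0203]), np.float64(70.78040285345044)) (array([ 0.4909, -0.1378,  0.0204]), np.float64(79.07759761263297)) top (array([ 0.4915, -0.136 ,  0.0217]), np.float64(92.26465358322099))
1 scene (array([ 0.4911, -0.1379,  0.0207]), np.float64(62.54440676098621)) (array([ 0.4912, -0.1377,  0.0206]), np.float64(69.28221683813048)) top (array([ 0.4916, -0.1362,  0.0219]), np.float64(121.75612092618876))
1.5 scene (array([ 0.4908, -0.1375,  0.0213]), np.float64(65.80348454744343)) (array([ 0.4911, -0.1378,  0.0213]), np.float64(70.93457179043787)) top (array([ 0.4916, -0.1364,  0.023 ]), np.float64(165.5012259246449))
shank [ 0.4901 -0.1394] 178.6422226610743
shank [ 0.4904 -0.1389] 156.1998919226182
px per mm x,y (array([[-0.2852567 ,  0.12559358]]), array([[0.15244663, 0.22128051]]))
```

servo_tool --linear '[[0.02, 0, -0.0014], [0.02, 0, 0], [0.015, 0, 0], [0.005, 0, 0], [0, 0, 0], [0, 0, 0]]' --rot '[[0, 0, 0], [0, 0, 0], [0, 0, 0], [0, 0, 0], [0, 0, 0], [0, 0, 0]]' --grip '[0.8, 0.8, 0.8, 0.8, 0.8, 0.8]'

```text
clock: 8.0
eef_pos: [0.4912, -0.1374, 0.1256]
orientation: [0.201, 0.678, 0.201, -0.678]
wrist_force: [-0.3, 0.3, -3.3]
opening: 0.0259
```

servo_tool --linear '[[0.003, 0, 0], [0.002, 0, 0], [0, 0, 0]]' --rot '[[0, 0, 0], [0, 0, 0], [0, 0, 0]]' --grip '[0.8, 0.8, 0.8]'

```text
clock: 8.3
eef_pos: [0.4905, -0.1371, 0.1196]
orientation: [-0.201, -0.678, -0.201, 0.678]
wrist_force: [0.5, -0.1, -3.1]
opening: 0.0258
```

servo_tool --linear '[[0.002, 0, 0], [0, 0, 0], [0, 0, 0]]' --rot '[[0, 0, 0], [0, 0, 0], [0, 0, 0]]' --grip '[0.8, 0.8, 0.8]'

```text
clock: 8.6
eef_pos: [0.4905, -0.1371, 0.1176]
orientation: [-0.201, -0.678, -0.201, 0.678]
wrist_force: [-0.4, 0.1, -2.9]
opening: 0.026
```

servo_tool --linear '[[0.002, 0, 0], [0, 0, 0], [0, 0, 0]]' --rot '[[0, 0, 0], [0, 0, 0], [0, 0, 0]]' --grip '[0.8, 0.8, 0.8]'

```text
clock: 8.9
eef_pos: [0.4905, -0.1371, 0.1155]
orientation: [-0.201, -0.678, -0.201, 0.678]
wrist_force: [-0.9, 1.0, -3.5]
opening: 0.0256
```

servo_tool --linear '[[0.001, 0, 0], [0, 0, 0], [0, 0, 0]]' --rot '[[0, 0, 0], [0, 0, 0], [0, 0, 0]]' --grip '[0.8, 0.8, 0.8]'

```text
clock: 9.2
eef_pos: [0.4905, -0.1371, 0.1146]
orientation: [-0.201, -0.678, -0.201, 0.678]
wrist_force: [0.0, 0.2, -2.7]
opening: 0.0259
```

servo_tool --linear '[[0.002, 0, 0], [0, 0, 0], [0, 0, 0]]' --rot '[[0, 0, 0], [0, 0, 0], [0, 0, 0]]' --grip '[0.8, 0.8, 0.8]'

```text
clock: 9.5
eef_pos: [0.4905, -0.1371, 0.1125]
orientation: [-0.201, -0.678, -0.201, 0.678]
wrist_force: [-0.9, -0.5, -2.6]
opening: 0.0258
```

servo_tool --linear '[[0.002, 0, 0], [0.001, 0, 0], [0, 0, 0]]' --rot '[[0, 0, 0], [0, 0, 0], [0, 0, 0]]' --grip '[0.8, 0.8, 0.8]'

```text
clock: 9.8
eef_pos: [0.4905, -0.1371, 0.1094]
orientation: [-0.201, -0.678, -0.201, 0.678]
wrist_force: [-0.6, -0.6, -2.8]
opening: 0.0259
```

servo_tool --linear '[[0.002, 0, 0], [0.002, 0, 0], [0, 0, 0]]' --rot '[[0, 0, 0], [0, 0, 0], [0, 0, 0]]' --grip '[0.8, 0.8, 0.8]'

```text
clock: 10.1
eef_pos: [0.4903, -0.137, 0.1052]
orientation: [-0.201, -0.678, -0.201, 0.678]
wrist_force: [0.1, -0.3, -3.8]
opening: 0.026
```

servo_tool --linear '[[0.002, 0, 0], [0, 0, 0], [0, 0, 0]]' --rot '[[0, 0, 0], [0, 0, 0], [0, 0, 0]]' --grip '[0.8, 0.8, 0.8]'

```text
clock: 10.4
eef_pos: [0.4905, -0.1371, 0.1036]
orientation: [-0.201, -0.678, -0.201, 0.678]
wrist_force: [0.2, -0.0, -2.1]
opening: 0.0259
```

servo_tool --linear '[[0.001, 0, 0], [0, 0, 0], [0, 0, 0]]' --rot '[[0, 0, 0], [0, 0, 0], [0, 0, 0]]' --grip '[0.8, 0.8, 0.8]'

```text
clock: 10.7
eef_pos: [0.4906, -0.1371, 0.1026]
orientation: [0.201, 0.678, 0.201, -0.678]
wrist_force: [-1.3, 1.1, -2.0]
opening: 0.0256
```

servo_tool --linear '[[0.001, 0, 0], [0, 0, 0], [0, 0, 0]]' --rot '[[0, 0, 0], [0, 0, 0], [0, 0, 0]]' --grip '[0.8, 0.8, 0.8]'

```text
clock: 11.0
eef_pos: [0.4906, -0.1371, 0.1016]
orientation: [0.201, 0.678, 0.201, -0.678]
wrist_force: [0.1, 1.1, -2.6]
opening: 0.0258
```

servo_tool --linear '[[0.001, 0, 0], [0, 0, 0], [0, 0, 0]]' --rot '[[0, 0, 0], [0, 0, 0], [0, 0, 0]]' --grip '[0.8, 0.8, 0.8]'

```text
clock: 11.3
eef_pos: [0.4908, -0.1371, 0.1011]
orientation: [0.201, 0.678, 0.201, -0.678]
wrist_force: [-1.5, 1.7, 1.6]
opening: 0.026
```

servo_tool --linear '[[0.001, 0, 0], [0, 0, 0], [0, 0, 0]]' --rot '[[0, 0, 0], [0, 0, 0], [0, 0, 0]]' --grip '[0.8, 0.8, 0.8]'

```text
clock: 11.6
eef_pos: [0.4908, -0.1371, 0.1]
orientation: [0.201, 0.678, 0.201, -0.678]
wrist_force: [-3.1, 1.4, 4.9]
opening: 0.026
```

servo_tool --linear '[[0, -0.0004, 0.0003], [0, 0, 0], [0, 0, 0], [0, 0, 0]]' --rot '[[2, 0, 0], [2, 0, 0], [2, 0, 0], [0, 0, 0]]' --grip '[0.8, 0.8, 0.8, 0.8]'

```text
clock: 12.0
eef_pos: [0.4898, -0.1367, 0.0987]
orientation: [-0.165, -0.687, -0.165, 0.688]
wrist_force: [0.2, 0.3, -3.4]
opening: 0.0257
```

servo_tool --linear '[[0, 0, 0], [0, 0, 0], [0, 0, 0], [0, 0, 0]]' --rot '[[2, 0, 0], [2, 0, 0], [2, 0, 0], [0, 0, 0]]' --grip '[0.8, 0.8, 0.8, 0.8]'

```text
clock: 12.4
eef_pos: [0.4899, -0.1364, 0.0989]
orientation: [-0.129, -0.695, -0.13, 0.695]
wrist_force: [1.2, 1.9, -3.9]
opening: 0.0262
```

servo_tool --linear '[[0.001, 0, 0], [0.001, 0, 0], [0, 0, 0]]' --rot '[[0, 0, 0], [0, 0, 0], [0, 0, 0]]' --grip '[0.8, 0.8, 0.8]'

```text
clock: 12.7
eef_pos: [0.49, -0.1367, 0.0974]
orientation: [-0.129, -0.695, -0.13, 0.695]
wrist_force: [0.3, 2.9, -2.4]
opening: 0.0255
```

```bash
python3 - <<'E'
from rig import env
o=env.observe();print(o["wrist_force"],o["moment"],o["eef_pos"],o["joint_pos"],o["clock"])
E
```

```text
[ 0.34118818  2.87034679 -2.3894933 ] [ 0.73088077 -0.04470618  0.02295109] [ 0.48997653 -0.13665821  0.09742732] [-5.10169503e-01  1.13494137e-01  1.89161613e+00  3.81429289e-04
  1.13696640e+00  6.92605146e-01] 12.7
```

servo_tool --linear '[[0, -0.0004, -0.0002], [0.002, 0, 0], [0.001, 0, 0], [0, 0, 0]]' --rot '[[0, 0, 0], [0, 0, 0], [0, 0, 0], [0, 0, 0]]' --grip '[0.8, 0.8, 0.8, 0.8]'

```text
clock: 13.1
eef_pos: [0.4901, -0.1365, 0.0946]
orientation: [-0.129, -0.695, -0.129, 0.695]
wrist_force: [-0.3, 2.3, 0.2]
opening: 0.0258
```

servo_tool --linear '[[0.002, 0, 0], [0.002, 0, 0], [0, 0, 0]]' --rot '[[0, 0, 0], [0, 0, 0], [0, 0, 0]]' --grip '[0.8, 0.8, 0.8]'

```text
clock: 13.4
eef_pos: [0.4902, -0.1365, 0.0906]
orientation: [0.129, 0.695, 0.129, -0.695]
wrist_force: [-0.6, 3.7, 2.2]
opening: 0.0258
```

servo_tool --linear '[[0, -0.0006, -0.0002], [0, 0, 0], [0, 0, 0]]' --rot '[[0, 0, 0], [0, 0, 0], [0, 0, 0]]' --grip '[0.8, 0.8, 0.8]'

```text
clock: 13.7
eef_pos: [0.4902, -0.1362, 0.0907]
orientation: [0.13, 0.695, 0.129, -0.695]
wrist_force: [-0.7, 0.7, 0.7]
opening: 0.0257
```

servo_tool --linear '[[0.001, 0, 0], [0, 0, 0], [0, 0, 0]]' --rot '[[0, 0, 0], [0, 0, 0], [0, 0, 0]]' --grip '[0.8, 0.8, 0.8]'

```text
clock: 14.0
eef_pos: [0.4903, -0.1362, 0.0899]
orientation: [0.129, 0.695, 0.129, -0.695]
wrist_force: [0.3, 0.9, 3.3]
opening: 0.0258
```

```bash
python3 - <<'E'
from rig import env
o=env.observe();print(o["wrist_force"],o["moment"],o["eef_pos"],o["joint_pos"],o["clock"])
E
```

```text
[0.32141942 0.89845545 3.28258918] [0.13970727 0.14065593 0.09199858] [ 0.49031158 -0.13616032  0.08987173] [-5.08523187e-01  1.24023516e-01  1.89685299e+00 -3.60322713e-04
  1.11996468e+00  6.95032829e-01] 14.0
```

servo_tool --linear '[[0, 0, 0], [0, 0, 0], [0, 0, 0]]' --rot '[[-1.5, 0, 0], [-1.5, 0, 0], [0, 0, 0]]' --grip '[0.8, 0.8, 0.8]'

```text
clock: 14.3
eef_pos: [0.49, -0.136, 0.0892]
orientation: [-0.148, -0.691, -0.148, 0.692]
wrist_force: [1.0, -0.5, -4.1]
opening: 0.0257
```

```bash
python3 - <<'E'
from rig import env
o=env.observe();print(o["wrist_force"],o["moment"],o["eef_pos"],o["joint_pos"],o["clock"])
E
```

```text
[ 1.02982596 -0.45144414 -4.09684007] [-0.26783741 -0.19924045 -0.00634301] [ 0.48997134 -0.13597574  0.08916631] [-5.08563900e-01  1.24673038e-01  1.89771388e+00 -3.06330063e-04
  1.11918048e+00  6.41606868e-01] 14.3
```

servo_tool --linear '[[0.001, 0, 0], [0, 0, 0], [0, 0, 0]]' --rot '[[0, 0, 0], [0, 0, 0], [0, 0, 0]]' --grip '[0.8, 0.8, 0.8]'

```text
clock: 14.6
eef_pos: [0.49, -0.1359, 0.0883]
orientation: [-0.147, -0.692, -0.147, 0.692]
wrist_force: [-0.2, -1.8, -3.9]
opening: 0.0261
```

servo_tool --linear '[[0.001, 0, 0], [0, 0, 0], [0, 0, 0]]' --rot '[[0, 0, 0], [0, 0, 0], [0, 0, 0]]' --grip '[0.8, 0.8, 0.8]'

```text
clock: 14.9
eef_pos: [0.4902, -0.1359, 0.0878]
orientation: [0.147, 0.692, 0.147, -0.692]
wrist_force: [0.7, -0.9, -0.4]
opening: 0.026
```

servo_tool --linear '[[0.0004, 0, 0], [0, 0, 0], [0, 0, 0]]' --rot '[[0, 0, 0], [0, 0, 0], [0, 0, 0]]' --grip '[0.8, 0.8, 0.8]'

```text
clock: 15.2
eef_pos: [0.4903, -0.1359, 0.0876]
orientation: [0.147, 0.692, 0.147, -0.691]
wrist_force: [-0.4, -0.8, 2.7]
opening: 0.0259
```

servo_tool --linear '[[0, 0, 0], [0, 0, 0], [0, 0, 0], [0, 0, 0], [0, 0, 0], [0, 0, 0]]' --rot '[[3, 0, 0], [3, 0, 0], [3, 0, 0], [3, 0, 0], [3, 0, 0], [0, 0, 0]]' --grip '[0.8, 0.8, 0.8, 0.8, 0.8, 0.8]'

```text
clock: 15.8
eef_pos: [0.4903, -0.1358, 0.0875]
orientation: [0.056, 0.705, 0.056, -0.705]
wrist_force: [0.4, 0.7, 2.7]
opening: 0.0255
```

```bash
python3 - <<'E'
from rig import env
o=env.observe();print(o["wrist_force"],o["moment"],o["eef_pos"],o["joint_pos"],o["clock"])
E
```

```text
[0.38420515 0.74665536 2.69149244] [0.0071727  0.02573541 0.0844968 ] [ 0.49034827 -0.1357703   0.08750068] [-5.08223853e-01  1.27445878e-01  1.89837624e+00  3.66700892e-04
  1.11531810e+00  9.04525082e-01] 15.8
```

servo_tool --linear '[[0, 0, 0], [0, 0, 0], [0, 0, 0], [0, 0, 0], [0, 0, 0], [0, 0, 0]]' --rot '[[4, 0, 0], [4, 0, 0], [4, 0, 0], [4, 0, 0], [4, 0, 0], [0, 0, 0]]' --grip '[0.8, 0.8, 0.8, 0.8, 0.8, 0.8]'

```text
clock: 16.4
eef_pos: [0.4905, -0.1354, 0.0874]
orientation: [-0.068, 0.704, -0.067, -0.704]
wrist_force: [0.5, 2.3, 3.3]
opening: 0.0253
```

```bash
cat > st.py <<'E'
from rig import env
import numpy as np
o=env.observe();q=o["orientation"]
from scipy.spatial.transform import Rotation as R
M=R.from_quat([q[1],q[2],q[3],q[0]]).as_matrix()
print(o["wrist_force"].round(2),o["moment"].round(3),o["eef_pos"].round(4),"psi",np.degrees(np.arctan2(M[1,1],M[0,1])).round(2),"q6",o["joint_pos"][5].round(3),o["clock"])
E
python3 st.py
```

```text
[0.52 2.27 3.3 ] [ 0.47  -0.163  0.021] [ 0.4905 -0.1354  0.0874] psi -100.91 q6 1.253 16.4
```

servo_tool --linear '[[0, 0, 0], [0, 0, 0], [0, 0, 0], [0, 0, 0], [0, 0, 0]]' --rot '[[3, 0, 0], [3, 0, 0], [2, 0, 0], [2, 0, 0], [0, 0, 0]]' --grip '[0.8, 0.8, 0.8, 0.8, 0.8]'

```text
clock: 16.9
eef_pos: [0.4906, -0.1352, 0.0874]
orientation: [-0.128, 0.696, -0.127, -0.695]
wrist_force: [2.1, 2.3, 2.9]
opening: 0.0257
```

```bash
python3 st.py
```

```text
[2.11 2.32 2.86] [ 0.794 -0.396  0.111] [ 0.4906 -0.1352  0.0874] psi -110.84 q6 1.426 16.9
```

servo_tool --linear '[[0, -0.0005, -0.0002], [0, 0, 0], [0, 0, 0], [0, 0, 0]]' --rot '[[2, 0, 0], [2, 0, 0], [2, 0, 0], [0, 0, 0]]' --grip '[0.8, 0.8, 0.8, 0.8]'

```text
clock: 17.3
eef_pos: [0.4908, -0.1351, 0.0873]
orientation: [-0.164, 0.688, -0.164, -0.688]
wrist_force: [1.0, 3.1, 2.9]
opening: 0.0259
```

```bash
python3 st.py
```

```text
[0.97 3.1  2.85] [ 0.768 -0.407  0.058] [ 0.4908 -0.1351  0.0873] psi -116.84 q6 1.532 17.3
```

servo_tool --linear '[[0, 0, 0], [0, 0, 0], [0, 0, 0]]' --rot '[[2, 0, 0], [2, 0, 0], [0, 0, 0]]' --grip '[0.8, 0.8, 0.8]'

```text
clock: 17.6
eef_pos: [0.4908, -0.1351, 0.0874]
orientation: [-0.188, 0.682, -0.188, -0.681]
wrist_force: [1.6, 2.8, 3.0]
opening: 0.0257
```

```bash
python3 st.py
```

```text
[1.64 2.77 3.  ] [ 0.945 -0.532  0.061] [ 0.4908 -0.1351  0.0874] psi -120.85 q6 1.602 17.6
```

servo_tool --linear '[[0, -0.0005, 0], [0, 0, 0], [0, 0, 0]]' --rot '[[1.5, 0, 0], [1.5, 0, 0], [0, 0, 0]]' --grip '[0.8, 0.8, 0.8]'

```text
clock: 17.9
eef_pos: [0.4909, -0.135, 0.0873]
orientation: [-0.207, 0.676, -0.206, -0.676]
wrist_force: [2.5, 2.6, 3.3]
opening: 0.0256
```

```bash
python3 st.py
```

```text
[2.5  2.59 3.3 ] [ 0.741 -0.597  0.11 ] [ 0.4909 -0.135   0.0873] psi -123.97 q6 1.657 17.9
```

servo_tool --linear '[[0, 0, 0], [0, 0, 0], [0, 0, 0]]' --rot '[[1.5, 0, 0], [1.5, 0, 0], [0, 0, 0]]' --grip '[0.8, 0.8, 0.8]'

```text
clock: 18.2
eef_pos: [0.4909, -0.1349, 0.0873]
orientation: [-0.224, 0.671, -0.224, -0.67]
wrist_force: [2.8, 2.4, 2.6]
opening: 0.0259
```

```bash
python3 st.py
```

```text
[2.79 2.36 2.56] [ 0.869 -0.703  0.052] [ 0.4909 -0.1349  0.0873] psi -127.0 q6 1.71 18.2
```

servo_tool --linear '[[0, 0, 0], [0, 0, 0], [0, 0, 0]]' --rot '[[1.5, 0, 0], [1.5, 0, 0], [0, 0, 0]]' --grip '[0.8, 0.8, 0.8]'

```text
clock: 18.5
eef_pos: [0.4909, -0.135, 0.0873]
orientation: [-0.242, 0.665, -0.242, -0.664]
wrist_force: [3.0, 2.4, 3.0]
opening: 0.0259
```

```bash
python3 st.py
```

```text
[2.96 2.38 2.97] [ 0.927 -0.813  0.201] [ 0.4909 -0.135   0.0873] psi -130.0 q6 1.763 18.5
```

servo_tool --linear '[[0, 0, 0], [0, 0, 0], [0, 0, 0]]' --rot '[[1.5, 0, 0], [1.5, 0, 0], [0, 0, 0]]' --grip '[0.8, 0.8, 0.8]'

```text
clock: 18.8
eef_pos: [0.4909, -0.1351, 0.0873]
orientation: [-0.259, 0.658, -0.259, -0.658]
wrist_force: [3.9, 2.5, 3.2]
opening: 0.0259
```

```bash
python3 st.py
```

```text
[3.91 2.54 3.21] [ 0.853 -0.97   0.561] [ 0.4909 -0.1351  0.0873] psi -132.97 q6 1.815 18.8
```

servo_tool --linear '[[0, 0, 0], [0, 0, 0], [0, 0, 0]]' --rot '[[-1.5, 0, 0], [-1.5, 0, 0], [0, 0, 0]]' --grip '[0.8, 0.8, 0.8]'

```text
clock: 19.1
eef_pos: [0.4908, -0.1351, 0.0872]
orientation: [-0.242, 0.665, -0.241, -0.665]
wrist_force: [3.9, 3.3, 3.5]
opening: 0.0256
```

```bash
python3 st.py; python3 - <<'E'
from rig import env
import cv2,numpy as np
s=env.camera("scene")[:,:,::-1]
s0=cv2.imread("pics/scene0.png")
cv2.imwrite("pics/s5.png",np.hstack([cv2.resize(s[120:220,220:320],(400,400)),cv2.resize(s0[120:220,220:320],(400,400))]))
E
```

```text
[3.91 3.28 3.54] [ 0.841 -0.916  0.044] [ 0.4908 -0.1351  0.0872] psi -129.94 q6 1.761 19.1
```

View pics/s5.png

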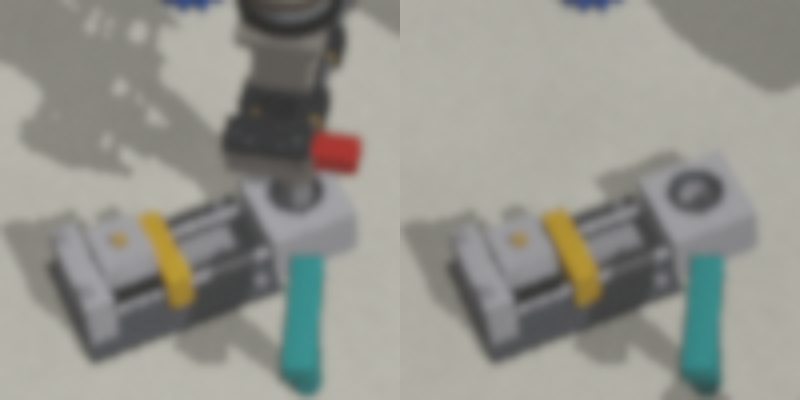

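servo_tool --linear '[[0, -0.0007, 0], [0, 0, 0], [0, 0, 0], [0, 0, 0], [0, 0, 0], [0, 0, 0]]' --rot '[[0, 0, 0], [0, 0, 0], [0, 0, 0], [0, 0, 0], [0, 0, 0], [0, 0, 0]]' --grip '[0.8, 0.8, 0.6, 0.5, 0.4, 0.4]'

```text
clock: 19.75
eef_pos: [0.4906, -0.1345, 0.0867]
orientation: [0.241, -0.664, 0.242, 0.665]
wrist_force: [0.3, 0.0, 1.2]
opening: 0.0544
```

servo_tool --linear '[[0, 0, 0], [-0.01, 0, 0], [-0.03, 0, 0], [-0.04, 0, 0], [-0.04, 0, 0], [-0.02, 0, 0], [0, 0, 0]]' --rot '[[0, 0, 0], [0, 0, 0], [0, 0, 0], [0, 0, 0], [0, 0, 0], [0, 0, 0], [0, 0, 0]]' --grip '[0.2, 0.2, 0.2, 0.2, 0.2, 0.2, 0.2]'

```text
clock: 20.45
eef_pos: [0.4933, -0.1356, 0.2318]
orientation: [-0.241, 0.668, -0.242, -0.662]
wrist_force: [0.0, 0.6, 0.4]
opening: 0.0735
```

```bash
python3 st.py; python3 - <<'E'
from rig import env
from h import *
s=env.camera("scene")[:,:,::-1]; cv2.imwrite("pics/scene6.png",s)
P=env.camera_params("scene"); Rm,o,K,D=cam(P)
for k in("key_grip","key_tip"): print(k,[(round(d["score"],2),(o+Rm@np.array(d["at"])).round(4)) for d in env.place_of("scene",k)])
s0=cv2.imread("pics/scene0.png")
k=8;x0,y0,x1,y1=265,120,313,185
a=cv2.resize(s[y0:y1,x0:x1],None,fx=k,fy=k,interpolation=cv2.INTER_CUBIC);b=a.copy()
def dr(X,col):
    uv=(proj(P,X)-[x0,y0]+.5)*k; cv2.polylines(b,[np.round(uv*8).astype(int)],True,col,1,cv2.LINE_AA,3)
B=box(.4909,-.1378,np.radians(-40),.1,.026,.094,.118); dr(B[[0,2,6,4]],(0,255,0));dr(B[[1,3,7,5]],(0,255,0))
cv2.imwrite("pics/s6.png",np.hstack([a,b]))
# jaw shift: yellow centroid
for n,im in(("0",s0),("6",s)):
    c=im.astype(int)[150:210,230:290]; m=(c[:,:,1]-c[:,:,0]>50)&(c[:,:,2]>120); yx=np.argwhere(m); yx=yx[yx[:,1]>25]; uv=[[yx[:,1].mean()+230,yx[:,0].mean()+150]]; print(n,len(yx),uv,ray(P,uv,.07).round(4))
E
```

```text
[0.03 0.64 0.45] [ 0.073 -0.007  0.011] [ 0.4933 -0.1356  0.2318] psi -129.94 q6 1.763 20.45
key_grip [(0.82, array([0.6862, 0.2512, 0.0916])), (0.57, array([ 0.4901, -0.1389,  0.1095])), (0.54, array([ 0.555 , -0.0053,  0.0901]))]
key_tip [(0.84, array([ 0.4897, -0.1384,  0.0212])), (0.69, array([ 0.553 , -0.0022, -0.0036]))]
0 141 [[np.float64(262.9432624113475), np.float64(183.38297872340425)]] [[ 0.6045 -0.1162  0.07  ]]
6 128 [[np.float64(261.90625), np.float64(184.6171875)]] [[ 0.6092 -0.1136  0.07  ]]
```

View pics/s6.png

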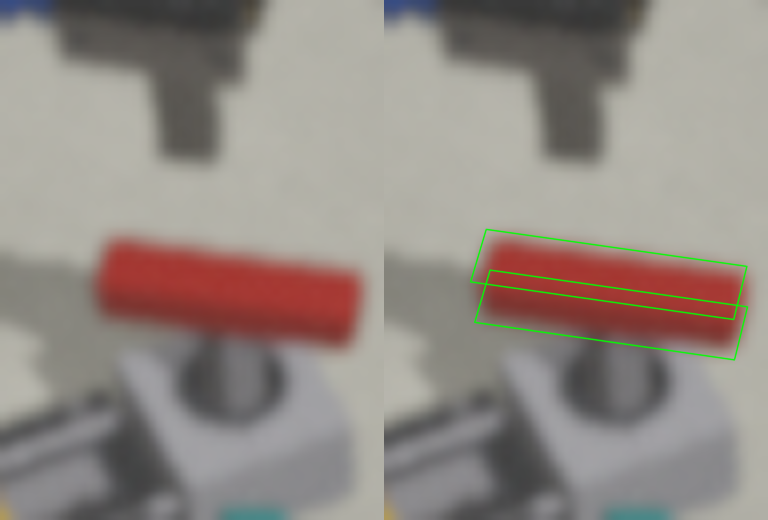

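servo_tool --linear '[[0, 0.032, -0.01], [0, 0.032, -0.01], [0, 0.032, -0.01], [0, 0.032, -0.01], [0, 0.032, -0.01], [0, 0.032, -0.01], [0, 0.032, -0.01], [0, 0.032, -0.01], [0, 0, 0], [0, 0, 0]]' --rot '[[0, 0, 0], [0, 0, 0], [0, 0, 0], [0, 0, 0], [0, 0, 0], [0, 0, 0], [0, 0, 0], [0, 0, 0], [0, 0, 0], [0, 0, 0]]' --grip '[0.2, 0.2, 0.2, 0.2, 0.2, 0.2, 0.2, 0.2, 0.2, 0.2]'

```text
clock: 21.6
eef_pos: [0.3873, -0.3814, 0.2252]
orientation: [0.243, -0.663, 0.241, 0.665]
wrist_force: [-0.1, 0.2, -1.0]
opening: 0.0735
```

```bash
python3 st.py; python3 - <<'E'
from rig import env
from h import *
t=env.camera("top")[:,:,::-1]; s=env.camera("scene")[:,:,::-1]; cv2.imwrite("pics/top7.png",t)
t0=cv2.imread("pics/top0.png"); s0=cv2.imread("pics/scene0.png")
for n,a,b,roi in(("top",t0,t,(355,150,410,200)),("scene",s0,s,(254,160,285,205))):
    P=env.camera_params(n)
    for im in(a,b):
        c=im.astype(float)[roi[1]:roi[3],roi[0]:roi[2]]; w=np.clip(((c[:,:,1]+c[:,:,2])/2-c[:,:,0]-30)/60,0,1)
        yy,xx=np.mgrid[roi[1]:roi[3],roi[0]:roi[2]]
        if n=="top": w=w*(yy>172)
        uv=[[(xx*w).sum()/w.sum(),(yy*w).sum()/w.sum()]]; print(n,w.sum(),np.round(uv,2),ray(P,uv,.07).round(4))
    P0=P
P=env.camera_params("top"); im=t.copy(); roi=(345,180,420,245)
m=redness(t[:,:,::-1])[roi[1]:roi[3],roi[0]:roi[2]]
def cost(p): return ((softmask(proj(P,box(p[0],p[1],p[2],.1,.026,.094,.118)),roi)-m/m.max())**2).sum()
v=np.array([.491,-.137,-.7]); r=minimize(cost,v,method="Nelder-Mead",options=dict(initial_simplex=[v,v+[.005,0,0],v+[0,.005,0],v+[0,0,.1]])); print("key",r.x,np.degrees(r.x[2]),r.fun)
cv2.imwrite("pics/s7.png",np.hstack([cv2.resize(t0[140:240,340:430],(360,400)),cv2.resize(t[140:240,340:430],(360,400))]))
E
```

```text
[-0.06  0.19 -1.02] [ 0.089  0.008 -0.013] [ 0.3873 -0.3814  0.2252] psi -130.03 q6 1.269 21.6
top 132.61666666666667 [[380.09 180.19]] [[ 0.5935 -0.1382  0.07  ]]
top 135.21666666666667 [[380.31 178.72]] [[ 0.5981 -0.139   0.07  ]]
scene 143.075 [[262.96 183.28]] [[ 0.6043 -0.1165  0.07  ]]
scene 128.19166666666666 [[261.75 184.39]] [[ 0.6093 -0.1146  0.07  ]]
key [ 0.49120303 -0.13320877 -0.70525116] -40.40791510337914 58.63847857661584
```

View pics/s7.png

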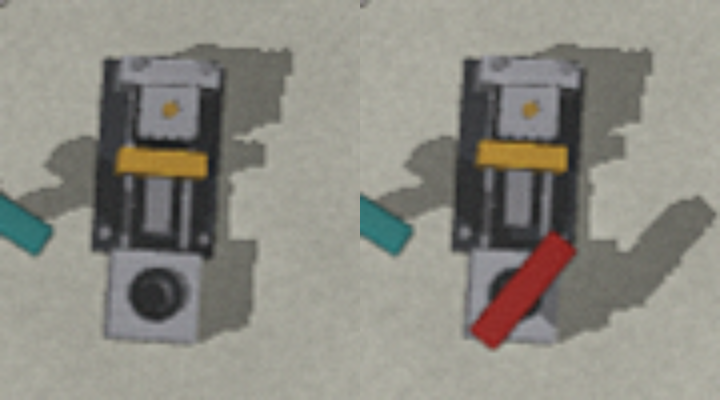

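View pics/top7.png

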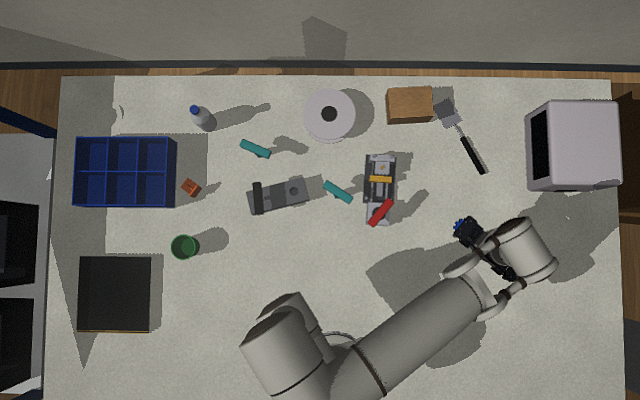

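```bash
python3 - <<'E'
from rig import env
print(env.job_done()); print(env.observe()["clock"])
E
```

```text
the job is handed in; nothing more can be done
None
the job is handed in; nothing more can be done
```

I took the red key from the stand, lowered it into the bore, and found the socket with light presses and about 6–12° of clockwise turning. I then seated it, turned it clockwise to the stop, let go and moved clear. The job was handed in just after 21.6 s of the 64 s; it gave no verdict.

**Seating:** The tool moved about 13.5–14 mm from the socket's top face to its floor, and the press was about 5–6 N. The key was fully home before the main turn, when the cam could have moved at most about 9°.

**Lock:** The turning moment rose from about 0.1 to 0.56 N m after about 60–70° of clockwise turn. The yellow jaw moved 4.7–5.3 mm in the pictures, against about 6 mm nominal. That alone is a little low and would leave the lock angle borderline, but the moment rise shows the hard stop was reached.

**Final pictures:** The key stands upright and released in the bore, and the driver, cup, bracket and gear look where they were. The arm is clear, with wrist force near zero apart from noise.

**Disagreements:**
- The network put the key tip at about 21 mm height, against roughly 16 mm from the arm's readings; the network is only good to about 4 mm.
- A rough fit to the red handle in the last top picture was about 4 mm off the bore's axis in y. The scene overlay and the tool position agreed with the axis to within about 3 mm.

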